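# Hang the storeroom thermometer on its keyhole screw

### The arm

A 6-joint arm with a two-finger parallel gripper is mounted at the origin on the work surface. World frame = base frame: x ahead of the robot, y to its left, z up, the work surface at z = 0. Lengths are in m, angles in rad, forces in N, time in s.
With the tool pointing down it reaches from about 0.3 to 0.85 m from the base axis. Payload 5.4 kg.
Tool frame: the origin (TCP) lies on the centre line of the jaws, within the pads' length; the fingertips stand 22 mm ahead of it and the grasp point (between the pads) lies 3 mm ahead of it (env.tip_reach is the z of the fingertips in the tool frame, in m); z points along the fingers, y is the line along which they close (so a half turn about z gives the same grasp; the last joint's range is limited). The gripper opens to 85 mm and grips with 20 to 120 N. Pads are 22 mm wide; open, the fingers measure 114 mm over their backs; the gripper's body (76 mm by 85 mm) begins 54 mm behind the grasp point. The pads swing forward as they close: fully open they stand 13 mm farther back than shut.
Start: joints at [0.928, 0.158, 1.597, -0, 1.386, -0.21], TCP at [0.241, 0.522, 0.253] pointing down, gripper open.
Joint ranges: [-2.91, 2.91], [-0.94, 2.29], [0.18, 2.7], [-1.29, 4.43], [0.17, 2.64], [-3, 3]. Speed limits (rad/s): [2.57, 2.57, 3.14, 3.14, 3.14, 3.14].

### API

Orientations are given as a unit quaternion [w, x, y, z].
In Python, from workcell import env gives the robot as it stands. The module is installed in compiled form; this text tells all that it offers.
- The arm moves only by the shell command python3 -m jog 'ROWS' [OPENING] [FORCE]. ROWS is JSON, a list that holds one entry, the list of rows, each a list of 4 numbers: the shift along the world's x, y, z in m, then the turn about the world's z in degrees. In form: [[[tx, ty, tz, roll], ...]]. A call has 1 to 20 rows; each row is the pose to reach, as a shift and turn from the pose commanded when the call began; what a row does not reach only later rows make up. A row lasts 1/10 s, in which the tool goes at most 50 mm and 8.59 degrees, less where a joint would pass 70% of its speed; a pose out of reach is approached as far as the arm can. A call with a gripper value outside its range is refused whole. OPENING is the gripper command: -1 is fully open, 1 is shut, values between are in proportion, set as the call begins (- or left out, the last holds). The fingers move at their own pace and stop on an object; FORCE is the grip in N (left out, the last holds). Time passes only in rows, so rows that repeat a pose let the fingers close. It gives the time, the measured TCP pose, the force, the opening and the grip force at its end, in the units of the state.
- env.get_obs(): the state, without advancing time (a new reading comes with each control period).
- env.read_camera(name): name is "scene" or "top" or "wrist"; returns a dict with "frame" (384x512x3 uint8, red, green, blue), "mtx" (3x3 intrinsics, pixels), "R" (3x3) and "t" (3): a world point X has camera coordinates R X + t. Camera axes: x right, y down, z forward; pixel columns grow to the right and rows downward; lengths in m; the calibration is good to about 2 mm. A picture is of the moment at which its call begins. There is no depth.
- env.finish_job(): hands the job in; it is judged then, once.
The state is a dict: "clock": time; "joints": joint angles; "qvel": joint speeds; "joint_torque": joint torques, N m; "ee_pos": TCP position; "ee_rot": TCP orientation; "force": force on the tool from outside, world axes, zero at the start; "ft_torque": the same for the moment, N m; "opening": finger opening in m; "grasp_force": force on a finger pad.
Only numpy, scipy, OpenCV 4.12 (cv2) and the standard library are available. Lean on these libraries where they do the work, as an engineer would, in place of code of your own. Each camera call takes 0.05 s, during which the arm holds its last target. There are 200 camera calls.

### The job

Lift the thermometer plate out of its rack by the orange grip, set its keyhole over the brass screw head on the blue panel, and pull it down until it is fully home and wedged under the head, back flat against the panel. The screw sits a little off its intended place, so feel for it gently and never press or pull hard on the panel or screw (20 N at the hand is plenty). Let go, leaving it hanging straight, and leave the other things alone.

Things in the scene. Friction and masses are not known exactly. Their poses are not given: they have to be found in the camera images.
- grip (a point): centre of the orange grip bar on top of the loose thermometer plate; bar 12 mm thick (x), 60 mm wide (y), 50 mm high. z runs up the plate, x out of its front (dial side), y along its width. At the start the plate stands upright in the rack, lower edge 162 mm below this point, leaning at most 3 degrees. The bar spans x = -6 to +6 mm from this point, its back in line with the plate's back.
- plate: thermometer plate, loose, 0.10 to 0.18 kg: white, 110 mm wide, 4 mm thick, 137 mm high, the orange grip bar above it (total 187 mm), a round steel dial (57 mm across, 14 mm proud) low on its front. Origin: middle of the lower edge of its flat back face; z up, x out of the front. Nothing stands out behind the back face.
- keyhole (a point): centre of the keyhole's entry hole, on the back face, 85 mm above the lower edge, 77 mm below the grip's centre. The hole is 20 mm across (octagonal); a slot 9 mm wide runs up from it to a closed end 30 mm above the hole's centre.
- slot_end (a point): closed upper end of the slot, on the back face. On the front both sides of the slot carry steel rails, ramping up from 11 to 31 mm above the hole's centre to 3.5 mm proud, then level: pulled down, they wedge under the screw head. Pulling home takes some 8 to 13 N, more than the plate's weight. Home, the screw's axis is 27 mm above the hole's centre; from 23 mm it is locked.
- stand: blue upright steel panel, fixed, 170 mm wide, 155 mm high, 14 mm thick, its foot reaching 75 mm back. Origin: on the bench below the middle of its front face; x points out of the front (away from the robot), z up. The hung plate has the same axes, its back flat on the front face (x = 0), and its grip's centre about 30 mm above the panel's top.
- mark (a point): intended place of the screw, on the panel's front face, 135 mm up. The real screw's axis is up to 6 mm off it sideways and up to 6 mm up or down. Brass head 16 mm across, 3 mm thick, its front 8 mm and underside 5 mm out of the face; shank 6 mm. In a rubber grommet: the head gives along its axis 0.3 mm per newton, up to 3 mm in, 4 mm out, not sideways.
- screw (a joint): how far the screw head is drawn out of its rest place along its axis (m): 0 free, negative pushed in, about +0.0021 when the plate is wedged home under the head.
- rack: grey stand, fixed, base 90 x 150 x 6 mm, with two grooved side posts 76 mm high that hold the plate's side edges (groove 6 mm wide); origin at the base's underside centre. The plate lifts straight up out of it.
- tape: bystander, leave alone: roll of clear tape lying flat, 90 mm across, 24 mm high; origin at its underside centre
- spray: bystander, leave alone: blue bottle with white cap, 64 mm across, 160 mm high; origin at its underside centre
- driver: bystander, leave alone: screwdriver lying down, about 200 mm long; origin at its underside centre near the middle of its length
- tub: bystander, leave alone: clear round tub, 90 mm across, 60 mm high; origin at its underside centre
- can: bystander, leave alone: can with green label, 74 mm across, 100 mm high; origin at its underside centre
- carton: bystander, leave alone: cardboard carton 120 x 200 x 70 mm high; origin at its underside centre
- scoop: bystander, leave alone: steel scoop, bowl 60 mm across and 45 mm high, blue handle reaching 130 mm out along its x; origin at its underside centre

How it is judged:
By the outcome, as a careful person would: the job done as asked, in the order asked, and still so for the second after the job is handed in, with the robot touching nothing.
It also fails if it takes over 70 s, if anything falls off the work surface, if the arm or the gripper's body presses on something with over 40 N, if the wrist force passes 120 N, or if a joint passes its speed limit or range.

## Working session

There is one attempt and no reset: what is moved stays moved. The work goes in short steps, Python scripts to look and compute and a shell command to move; the robot and the scene stay as the last step left them, time stands still between calls to the robot, and variables do not carry over. Pictures are saved under pics/ and viewed, at most 10 in all, crops included, and the job is handed in when it is done.

```bash
mkdir -p pics; python3 - <<'E'
from workcell import env
import cv2,numpy as np
o=env.get_obs();print({k:np.round(v,4).tolist() for k,v in o.items()},env.tip_reach)
for n in("scene","top","wrist"):
    c=env.read_camera(n);cv2.imwrite(f"pics/{n}0.png",cv2.cvtColor(c["frame"],cv2.COLOR_RGB2BGR))
    np.savez(f"{n}0.npz",**c)
    print(n,c["mtx"].round(1).tolist(),(-c["R"].T@c["t"]).round(3),c["R"].round(2).tolist())
a=[cv2.imread(f"pics/{n}0.png") for n in("scene","top")]
cv2.imwrite("pics/s.png",cv2.resize(a[0],(800,600),interpolation=2));cv2.imwrite("pics/t.png",cv2.resize(a[1],(800,600),interpolation=2))
E
```

```text
{'clock': 0.0, 'joints': [0.9279, 0.159, 1.5983, 0.0, 1.3862, -0.2101], 'qvel': [-0.0016, -0.0011, -0.001, 0.0008, 0.0014, -0.0], 'joint_torque': [0.0003, -39.5988, -33.1433, -0.0001, 0.0081, -0.0], 'ee_pos': [0.2408, 0.5215, 0.2523], 'ee_rot': [-0.0004, 0.2147, 0.9767, -0.0009], 'force': [0.8127, 0.6349, -0.0493], 'ft_torque': [-0.0436, 0.0369, 0.0373], 'grasp_force': 0.0, 'opening': 0.0854} 0.022
scene [[402.5, 0.0, 251.5], [0.0, 402.5, 191.6], [0.0, 0.0, 1.0]] [ 1.295 -0.694  1.166] [[0.68, 0.74, -0.01], [0.53, -0.49, -0.69], [-0.52, 0.46, -0.72]]
top [[441.4, 0.0, 252.6], [0.0, 441.4, 194.7], [0.0, 0.0, 1.0]] [0.404 0.011 1.555] [[-0.02, -1.0, 0.0], [-1.0, 0.02, -0.1], [0.1, -0.0, -1.0]]
wrist [[267.7, 0.0, 258.0], [0.0, 267.7, 196.9], [0.0, 0.0, 1.0]] [0.181 0.55  0.373] [[0.42, 0.91, -0.0], [0.88, -0.4, 0.26], [0.24, -0.11, -0.96]]
```

View pics/s.png

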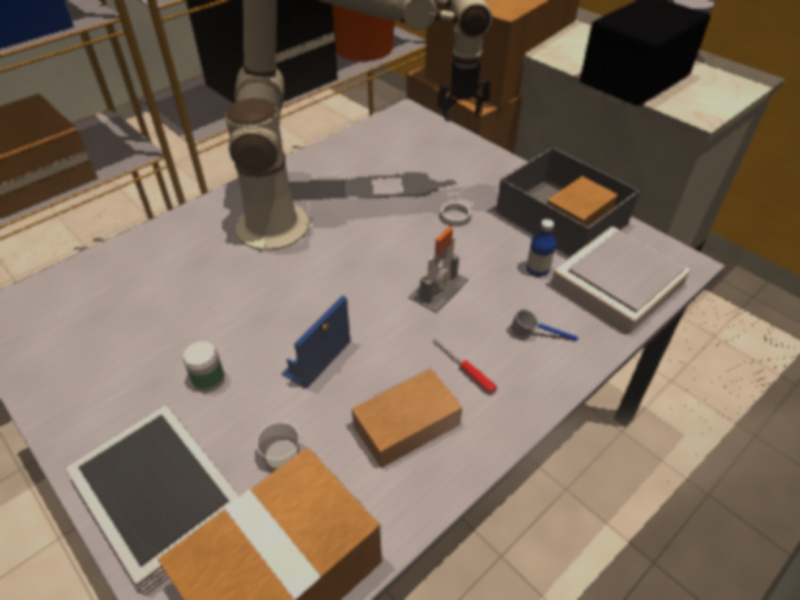

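View pics/t.png

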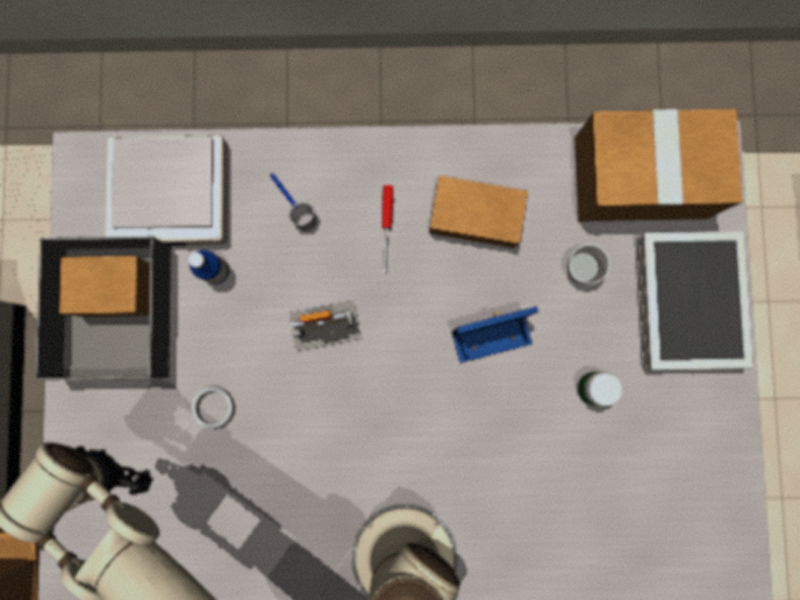

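Scene: rack with orange grip at scene (443,240), blue panel with a brass spot at (325,327). In the top view the grip is at (316,316) and the panel's top edge runs (455,335)–(537,311). Now I'll take enlarged crops.

```bash
python3 - <<'E'
import cv2,numpy as np
t=cv2.imread("pics/top0.png");s=cv2.imread("pics/scene0.png")
def crop(im,x,y,w,h,W,H):return cv2.resize(im[y:y+h,x:x+w],(W,H),interpolation=cv2.INTER_CUBIC)
# top: rack 180..240,185..230 ; stand 280..355,190..235
a=crop(t,180,188,50,40,400,300) if 0 else crop(t,182,190,52,39,400,300)
b=crop(t,284,190,68,51,400,300)
c=crop(s,258,140,48,60-24,400,300); c=crop(s,256,140,60,60,400,300) if 0 else crop(s,254,142,68,51,400,300)
d=crop(s,178,185,72,54,400,300)
cv2.imwrite("pics/crops.png",np.vstack([np.hstack([a,b]),np.hstack([c,d])]))
E
```

```text
(no output)
```

View pics/crops.png

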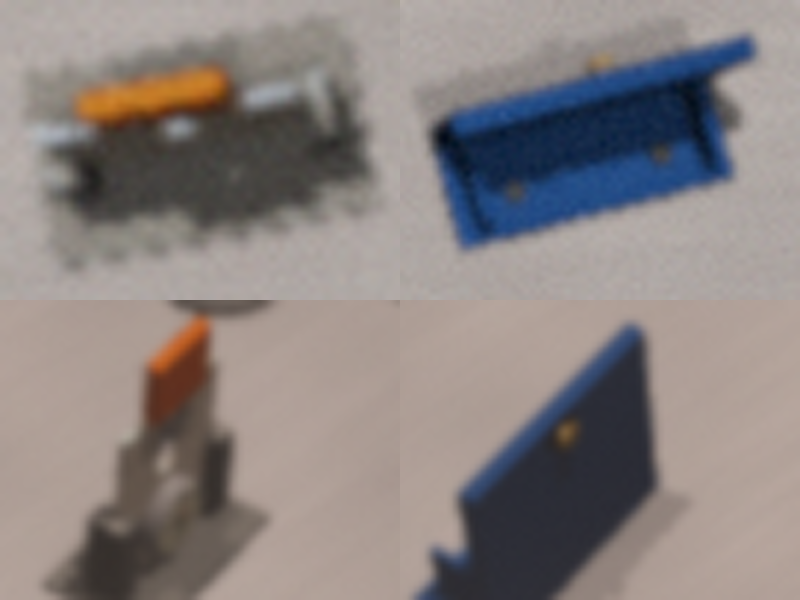

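Crops: the bar top runs from (80,100) to (228,80) in the top-left crop. The panel top edge and the screw head (598,62) are in the top-right crop, and the screw is at (567,433) in the bottom-right crop. The dial and keyhole face the scene camera. Triangulating now.

```bash
cat > h.py <<'E'
import numpy as np
C={n:np.load(f"{n}0.npz") for n in("scene","top","wrist")}
def ray(c,p):
    c=C[c] if isinstance(c,str) else c
    R,t,K=c["R"],c["t"],c["mtx"]; d=R.T@np.linalg.solve(K,[p[0],p[1],1.]); return -R.T@t,d/np.linalg.norm(d)
def atz(c,p,z):
    o,d=ray(c,p); return o+d*(z-o[2])/d[2]
def tri(*cp):
    A=np.zeros((3,3));b=np.zeros(3)
    for c,p in cp:
        o,d=ray(c,p);P=np.eye(3)-np.outer(d,d);A+=P;b+=P@o
    X=np.linalg.solve(A,b);return X,[np.linalg.norm((np.eye(3)-np.outer(ray(c,p)[1],ray(c,p)[1]))@(X-ray(c,p)[0])) for c,p in cp]
def proj(c,X):
    c=C[c] if isinstance(c,str) else c
    v=c["mtx"]@(c["R"]@np.asarray(X,float)+c["t"]);return v[:2]/v[2]
E
python3 - <<'E'
from h import *
a=lambda u,v:(182+u/7.692-.5+.065,190+v/7.692-.435)
b=lambda u,v:(284+(u-400)/5.882-.415,190+v/5.882-.415)
c=lambda u,v:(254+u/5.882-.415,142+(v-300)/5.882-.415)
d=lambda u,v:(178+(u-400)/5.556-.41,185+(v-300)/5.556-.41)
# bar top: top view ends
for z in(.19,.195):
    e1,e2=atz("top",a(78,98),z),atz("top",a(229,78),z);print("bar",z,e1.round(4),e2.round(4),np.linalg.norm(e1-e2),np.degrees(np.arctan2(*(e2-e1)[[1,0]])))
print("bar scene top corners", [atz("scene",c(*p),.193).round(4) for p in((148,362),(208,318))])
p1,p2=atz("top",b(440,116),.155),atz("top",b(752,40),.155);print("panel",p1.round(4),p2.round(4),np.linalg.norm(p1-p2),np.degrees(np.arctan2(*(p2-p1)[[1,0]])))
q=[atz("scene",d(*p),.155).round(4) for p in((470,495),(643,332))];print("panel scene front",q,np.linalg.norm(q[0]-q[1]),np.degrees(np.arctan2(*(q[1]-q[0])[[1,0]])))
print("screw",tri(("top",b(598,62)),("scene",d(568,433))))
print("plate ends z=.14",atz("top",a(30,132),.14),atz("top",a(300,92),.14))
print("rack base corners",[atz("top",a(*p),.006).round(4) for p in((25,75),(345,15),(385,200),(60,265))])
E
```

```text
bar 0.19 [0.5176 0.1977 0.19  ] [0.5246 0.1367 0.19  ] 0.06137119060830448 -83.4127773981582
bar 0.195 [0.5172 0.197  0.195 ] [0.5242 0.1362 0.195 ] 0.06114645361459016 -83.41277739815808
bar scene top corners [array([0.519 , 0.1415, 0.193 ]), array([0.5148, 0.2002, 0.193 ])]
panel [ 0.4928 -0.1109  0.155 ] [ 0.5311 -0.281   0.155 ] 0.17433170799534076 -77.31135700236317
panel scene front [array([ 0.5296, -0.2773,  0.155 ]), array([ 0.496 , -0.1176,  0.155 ])] 0.1631963541259424 101.88142532220962
screw (array([ 0.52153916, -0.19901296,  0.14304089]), [np.float64(1.985218903434317e-05), np.float64(1.9852189034434274e-05)])
plate ends z=.14 [0.50788025 0.22461987 0.14      ] [0.52268649 0.11167789 0.14      ]
rack base corners [array([0.544 , 0.2471, 0.006 ]), array([0.569 , 0.1002, 0.006 ]), array([0.4838, 0.0829, 0.006 ]), array([0.4568, 0.2313, 0.006 ])]
```

View pics/wrist0.png

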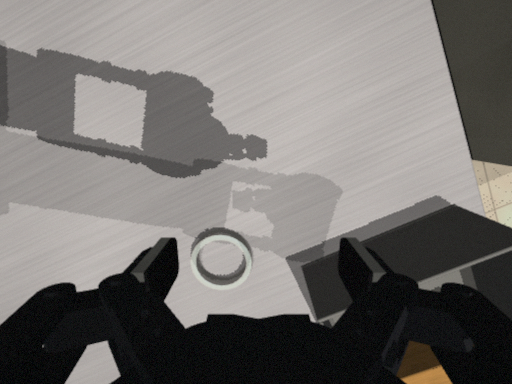

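```bash
python3 -m jog '[[[0.05,-0.1,0.03,-20],[0.38,-0.72,0.03,-53],[0.38,-0.72,0.03,-53],[0.38,-0.72,0.03,-53],[0.38,-0.72,0.03,-53],[0.38,-0.72,0.03,-53],[0.38,-0.72,0.03,-53],[0.38,-0.72,0.03,-53],[0.38,-0.72,0.03,-53],[0.38,-0.72,0.03,-53],[0.38,-0.72,0.03,-53],[0.38,-0.72,0.03,-53],[0.38,-0.72,0.03,-53],[0.38,-0.72,0.03,-53],[0.38,-0.72,0.03,-53],[0.38,-0.72,0.03,-53],[0.38,-0.72,-0.05,-53],[0.38,-0.72,-0.05,-53],[0.38,-0.72,-0.05,-53],[0.38,-0.72,-0.05,-53]]]' -1
python3 - <<'E'
from workcell import env
import cv2,numpy as np
c=env.read_camera("wrist");np.savez("w1.npz",**c);f=cv2.cvtColor(c["frame"],cv2.COLOR_RGB2BGR);cv2.imwrite("pics/w1.png",f)
print(env.get_obs()["ee_pos"],(-c["R"].T@c["t"]).round(3),c["R"].round(2).tolist())
cv2.imwrite("pics/w1b.png",cv2.resize(f,(800,600),interpolation=2))
E
```

```text
clock: 2.15
ee_pos: [0.6209, -0.1977, 0.2033]
ee_rot: [-0.001, 0.628, 0.778, -0.0]
force: [0.8, -0.3, 0.4]
opening: 0.0854
grasp_force: 0.0
[ 0.62183972 -0.19791401  0.20522731] [ 0.607 -0.133  0.324] [[0.98, 0.21, 0.0], [0.2, -0.94, 0.26], [0.06, -0.26, -0.97]]
```

View pics/w1b.png

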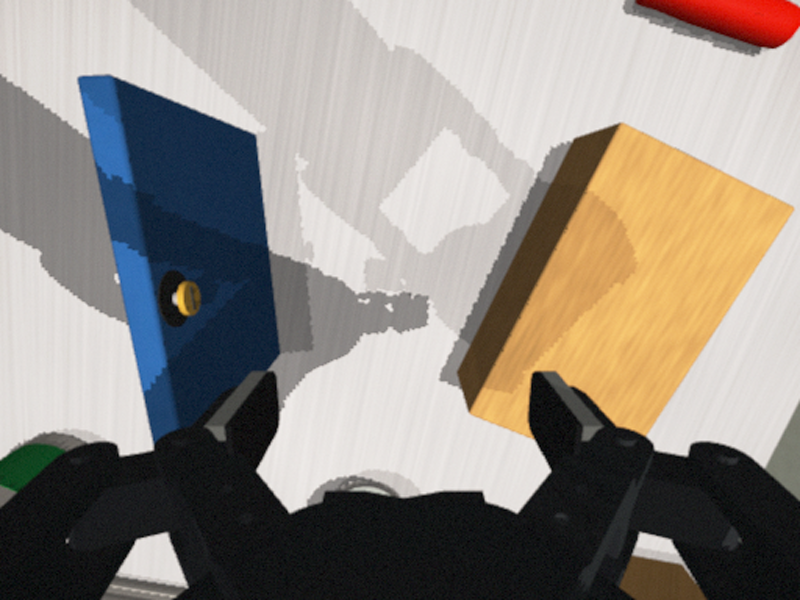

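The wrist view shows the panel front face: top corner (112,76), bottom corners (258,135) and (278,352), screw head about (188,298). I'll enlarge it to read these better.

```bash
python3 - <<'E'
import cv2,numpy as np
f=cv2.imread("pics/w1.png")
a=cv2.resize(f[40:240,40:190],None,fx=3,fy=3,interpolation=cv2.INTER_CUBIC) #450x600
b=cv2.resize(f[170:210,98:133],None,fx=10,fy=10,interpolation=cv2.INTER_CUBIC) #350x400
im=np.zeros((600,800,3),np.uint8);im[:600,:450]=a;im[:400,450:800]=b
cv2.imwrite("pics/w1c.png",im)
E
```

```text
(no output)
```

View pics/w1c.png

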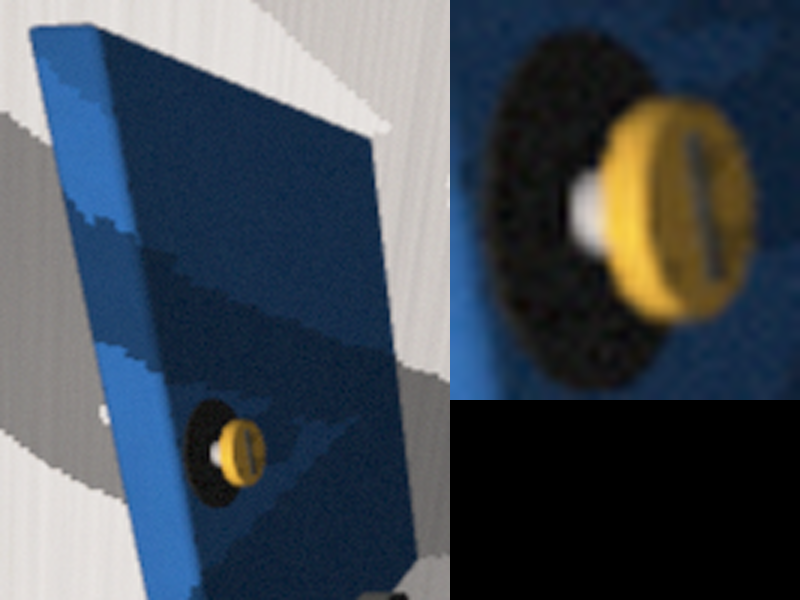

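```bash
python3 - <<'E'
from h import *
from scipy.optimize import least_squares
w=np.load("w1.npz")
A=lambda u,v:np.array([40+(u+.5)/3-.5,40+(v+.5)/3-.5])
S=np.array([122.95,190.35])
pts=[(A(97,24),(0,.085,.155)),(A(31,29),(-.014,.085,.155)),(A(371,140),(0,.085,0)),(A(416,556),(0,-.085,0))]
edge=[(A(135,225),0),(A(200,590),0),(A(70,205),-.014),(A(148,595),-.014)]
def T(p,q):
    c,s=np.cos(p[2]),np.sin(p[2]);return np.array([p[0]+c*q[0]-s*q[1],p[1]+s*q[0]+c*q[1],q[2]])
def res(p):
    dz=np.array([0,0,p[3]]);r=[]
    for u,q in pts:r+=list(proj(w,T(p,q)+dz)-u)
    for u,x in edge:
        a,b=proj(w,T(p,(x,.085,.155))+dz),proj(w,T(p,(x,-.085,.155))+dz);n=(b-a)/np.linalg.norm(b-a);r.append(n[0]*(u-a)[1]-n[1]*(u-a)[0])
    r+=list(proj(w,T(p,(.008,p[4],.135+p[5]))+dz)-S)
    return np.array(r+[p[3]/.002])
s=least_squares(res,[.512,-.197,.21,0,0,0],x_scale=[.01,.01,.1,.01,.01,.01]);p=s.x
print(p.round(4),np.degrees(p[2]),s.fun.round(2))
print("screw",T(p,(0,p[4],.135+p[5])),"cov mm",1e3*np.sqrt(np.diag(np.linalg.inv(s.jac.T@s.jac))))
E
```

```text
[ 0.513  -0.1963  0.2356 -0.0033 -0.0037  0.0052] 13.499059726114504 [ 1.22  0.57 -0.79 -0.49  0.46 -0.71  0.39  0.45  0.69  1.26 -1.68 -1.16
 -0.   -0.   -1.64]
screw [ 0.5138481  -0.19988937  0.14022871] cov mm [0.86832417 0.34842842 4.75780637 1.25384307 1.03878883 1.53428425]
```

```bash
python3 -m jog '[[[0,0,0.04,0],[-0.02,0.04,0.09,-4],[-0.1,0.366,0.09,-4],[-0.1,0.366,0.09,-4],[-0.1,0.366,0.09,-4],[-0.1,0.366,0.09,-4],[-0.1,0.366,0.09,-4],[-0.1,0.366,0.09,-4],[-0.1,0.366,0.09,-4],[-0.1,0.366,0.09,-4],[-0.1,0.366,0.09,-4],[-0.1,0.366,0.09,-4],[-0.1,0.366,0.09,-4]]]'
python3 - <<'E'
from workcell import env
import cv2,numpy as np
c=env.read_camera("wrist");np.savez("w2.npz",**c);f=cv2.cvtColor(c["frame"],cv2.COLOR_RGB2BGR);cv2.imwrite("pics/w2.png",f)
o=env.get_obs();print(o["ee_pos"],o["force"],(-c["R"].T@c["t"]).round(3))
a=cv2.resize(f[90:300,130:380],None,fx=3.2,fy=2.857,interpolation=cv2.INTER_CUBIC)
a=cv2.resize(f[100:270,145:372],(800,599),interpolation=cv2.INTER_CUBIC)
cv2.imwrite("pics/w2b.png",a)
E
```

```text
clock: 3.5
ee_pos: [0.5218, 0.1668, 0.2941]
ee_rot: [0.001, 0.655, 0.755, 0.0]
force: [0.5, -0.3, -0.6]
opening: 0.0855
grasp_force: 0.0
[0.52167491 0.16673282 0.29370875] [-0.43911185  0.24161885 -0.3142975 ] [0.512 0.233 0.415]
```

View pics/w2b.png

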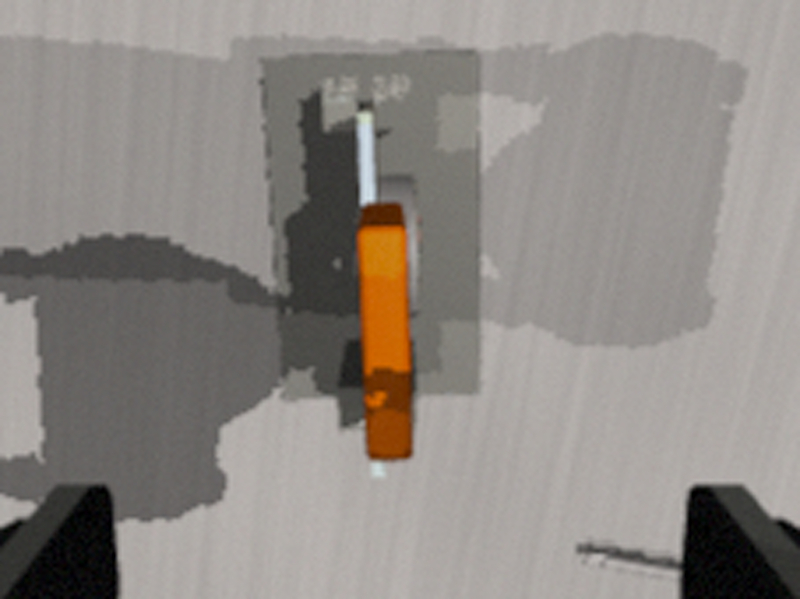

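The orange bar's top face has corners (358,227), (405,226), (369,460) and (413,458) in the crop. The dial is on its +x side.

```bash
python3 - <<'E'
from h import *
w=np.load("w2.npz");k=227/800
A=lambda u,v:(145+(u+.5)*k-.5,100+(v+.5)*k-.5)
Z=.193
P=[atz(w,A(*p),Z) for p in((358,227),(405,226),(369,460),(413,458))]
print(np.round(P,4).tolist());c=np.mean(P,0);print("ctr",c, "len",np.linalg.norm(P[0]-P[2]),np.linalg.norm(P[1]-P[3]),"th",np.linalg.norm(P[0]-P[1]))
for a,b in((0,2),(1,3)):d=P[a]-P[b];print(np.degrees(np.arctan2(-d[0],d[1])))
B=[atz(w,A(*p),.006) for p in((262,60),(480,50),(480,393))];print(np.round(B,4).tolist());d=B[1]-B[2];print(np.degrees(np.arctan2(-d[0],d[1])),np.linalg.norm(d))
print("plate top end", [atz(w,A(*p),.143).round(4) for p in((366,113),(378,475))])
E
```

```text
[[0.5075, 0.1997, 0.193], [0.5184, 0.2015, 0.193], [0.5179, 0.1416, 0.193], [0.5288, 0.1437, 0.193]]
ctr [0.51814297 0.17161559 0.193     ] len 0.05898264076449943 0.058686289501655504 th 0.01108819199127043
10.120169809883343
10.14221339083623
[[0.4552, 0.2352, 0.006], [0.5442, 0.2519, 0.006], [0.5685, 0.1044, 0.006]]
9.36680877394501 0.14947397235083917
plate top end [array([0.5045, 0.2243, 0.143 ]), array([0.5226, 0.1165, 0.143 ])]
```

```bash
python3 -m jog '[[[-0.002,0.004,-0.04,1.7],[-0.002,0.004,-0.08,1.7],[-0.002,0.004,-0.11,1.7],[-0.002,0.004,-0.118,1.7],[-0.002,0.004,-0.118,1.7]]]' && python3 -m jog '[[[0,0,0,0],[0,0,0,0],[0,0,0,0],[0,0,0,0],[0,0,0,0],[0,0,0,0],[0,0,0,0],[0,0,0,0],[0,0,0,0],[0,0,0,0]]]' 1 60
```

```text
clock: 4.05
ee_pos: [0.5187, 0.1712, 0.1744]
ee_rot: [-0.001, 0.644, 0.765, -0.001]
force: [0.1, 0.2, -0.2]
opening: 0.0852
grasp_force: 0.0
clock: 5.05
ee_pos: [0.518, 0.1718, 0.176]
ee_rot: [-0.001, 0.643, 0.766, -0.001]
force: [-4.5, -1.3, 7.0]
opening: 0.0114
grasp_force: 58.2
```

```bash
python3 -m jog '[[[0,0,0.03,0],[0,0,0.07,0],[0,0,0.12,0],[0,0,0.16,0],[0,0,0.19,0],[0,0,0.19,3],[0,0,0.19,3],[0,0,0.19,3]]]'
python3 - <<'E'
from workcell import env
from h import *
import cv2
for p in((430,232),(440,177),(527,190),(520,247)):print(atz("top",((p[0]+.5)*.64-.5,(p[1]+.5)*.64-.5),.07).round(3))
c=env.read_camera("wrist");np.savez("w3.npz",**c);f=cv2.cvtColor(c["frame"],cv2.COLOR_RGB2BGR);cv2.imwrite("pics/w3.png",f)
o=env.get_obs();print(o["force"],o["ee_pos"],o["ee_rot"])
cv2.imwrite("pics/w3b.png",cv2.resize(f[110:290,136:376],(800,600),interpolation=cv2.INTER_CUBIC))
E
```

```text
clock: 5.85
ee_pos: [0.5187, 0.1719, 0.364]
ee_rot: [-0.001, 0.624, 0.782, -0.001]
force: [-0.3, -0.0, -1.9]
opening: 0.0114
grasp_force: 59.5
[ 0.708 -0.071  0.07 ]
[ 0.83  -0.096  0.07 ]
[ 0.798 -0.287  0.07 ]
[ 0.671 -0.267  0.07 ]
[ 0.56582875 -0.42191872 -2.7568299 ] [0.51860304 0.17190871 0.36378507] [-0.0010089   0.62354751  0.78178419 -0.0009869 ]
```

View pics/w3b.png

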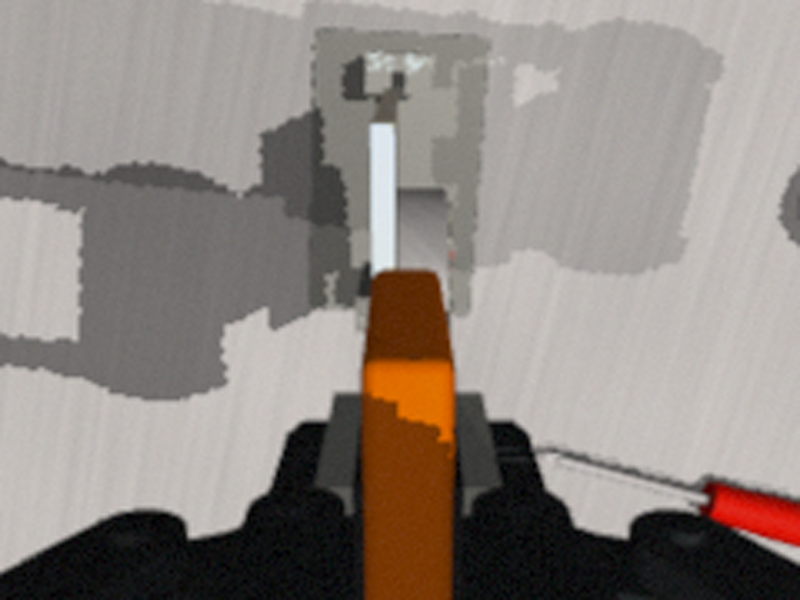

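```bash
python3 - <<'E'
from h import *
from scipy.optimize import least_squares
from scipy.spatial.transform import Rotation as Ro
w=np.load("w3.npz");k=.3
A=lambda u,v:np.array([136+(u+.5)*k-.5,110+(v+.5)*k-.5])
p0=np.array([.5186,.1719,.3638]);q=np.array([-.001,.6235,.7818,-.001]);R=Ro.from_quat(q[[1,2,3,0]]).as_matrix()
print("tool yaw",np.degrees(np.arctan2(R[1,1],R[0,1])))
# plate frame in tool: plate y -> tool x, plate x -> tool y, plate z -> -tool z
M=[(A(363,361),(-6,30,25)),(A(454,361),(6,30,25)),(A(374,271),(-6,30,-25)),(A(438,270),(6,30,-25)),(A(370,123),(-6,55,-25)),(A(397,123),(-2,55,-25))]
def res(s):
    r=[]
    for u,(x,y,z) in M: # s: L along tool x, D along tool y, h below
        v=np.array([y/1e3+s[0],x/1e3+s[1],-z/1e3+s[2]]); r+=list(proj(w,p0+R@v)-u)
    return np.array(r)
s=least_squares(res,[0,0,.005],x_scale=.01);print((s.x*1e3).round(2),s.fun.round(2))
E
```

```text
tool yaw 12.854005311163531
[-1.09  0.1   8.82] [-1.07  0.27  0.52  0.24 -0.14 -1.19  0.81 -0.91  0.6   0.66 -0.49  0.66]
```

```bash
python3 -m jog '[[[0.061,-0.356,0,0],[0.061,-0.356,0,0],[0.061,-0.356,0,0],[0.061,-0.356,0,0],[0.061,-0.356,0,0],[0.061,-0.356,0,0],[0.061,-0.356,0,0],[0.061,-0.356,0,0],[0.061,-0.356,0,0],[0.061,-0.356,-0.04,0],[0.061,-0.356,-0.09,0],[0.061,-0.356,-0.12,0],[0.061,-0.356,-0.14,0],[0.055,-0.358,-0.14,0],[0.045,-0.36,-0.14,0],[0.03,-0.363,-0.14,0],[0.03,-0.363,-0.14,0],[0.03,-0.363,-0.14,0],[0.03,-0.363,-0.14,0]]]'
```

```text
clock: 7.8
ee_pos: [0.5499, -0.1911, 0.2266]
ee_rot: [0.001, 0.623, 0.782, 0.0]
force: [0.3, 0.1, -1.0]
opening: 0.0117
grasp_force: 59.6
```

```bash
python3 -m jog '[[[-0.006,-0.0013,0,0],[-0.012,-0.0027,0,0],[-0.0175,-0.004,0,0],[-0.0175,-0.004,0,0],[-0.0175,-0.004,0,0],[-0.0175,-0.004,0,0]]]'; for i in 1 2 3; do :; done; python3 -m jog '[[[-0.001,-0.0002,0,0],[-0.002,-0.0004,0,0],[-0.003,-0.0007,0,0],[-0.004,-0.0009,0,0],[-0.005,-0.0011,0,0],[-0.005,-0.0011,0,0],[-0.005,-0.0011,0,0]]]'
```

```text
clock: 8.4
ee_pos: [0.5317, -0.195, 0.2253]
ee_rot: [0.0, 0.623, 0.782, 0.0]
force: [0.1, 0.2, -1.2]
opening: 0.0114
grasp_force: 59.6
clock: 9.1
ee_pos: [0.5267, -0.1962, 0.2254]
ee_rot: [0.0, 0.623, 0.782, 0.0]
force: [0.1, -0.1, -1.1]
opening: 0.0117
grasp_force: 59.6
```

Nominal gap is 7 mm and there is no contact yet. Going on in small steps.

```bash
python3 -m jog '[[[-0.0005,-0.0001,0,0],[-0.001,-0.0002,0,0],[-0.0015,-0.0003,0,0],[-0.002,-0.0004,0,0],[-0.002,-0.0004,0,0],[-0.002,-0.0004,0,0]]]'; python3 -m jog '[[[-0.0005,-0.0001,0,0],[-0.001,-0.0002,0,0],[-0.0015,-0.0003,0,0],[-0.002,-0.0004,0,0],[-0.002,-0.0004,0,0],[-0.002,-0.0004,0,0]]]'
```

```text
clock: 9.7
ee_pos: [0.5247, -0.1965, 0.2253]
ee_rot: [0.0, 0.623, 0.782, 0.0]
force: [-0.5, 0.1, -1.7]
opening: 0.0115
grasp_force: 59.6
clock: 10.3
ee_pos: [0.5227, -0.1969, 0.2253]
ee_rot: [0.0, 0.623, 0.782, 0.0]
force: [-0.1, -0.6, -1.9]
opening: 0.0115
grasp_force: 59.6
```

```bash
python3 -m jog '[[[-0.0005,-0.0001,0,0],[-0.001,-0.0002,0,0],[-0.0015,-0.0003,0,0],[-0.0015,-0.0003,0,0],[-0.0015,-0.0003,0,0]]]'; python3 -m jog '[[[-0.0005,-0.0001,0,0],[-0.001,-0.0002,0,0],[-0.001,-0.0002,0,0],[-0.001,-0.0002,0,0]]]'
```

```text
clock: 10.8
ee_pos: [0.5215, -0.1972, 0.2253]
ee_rot: [0.0, 0.623, 0.782, 0.0]
force: [2.9, 0.6, -2.2]
opening: 0.0112
grasp_force: 59.4
clock: 11.2
ee_pos: [0.521, -0.1973, 0.2254]
ee_rot: [0.001, 0.623, 0.782, 0.001]
force: [5.7, 0.0, -3.5]
opening: 0.0115
grasp_force: 59.2
```

```bash
python3 -m jog '[[[0.001,0.0002,0,0],[0.001,0.0002,0,0],[0.0008,0.0012,0,0],[0.0006,0.0022,0,0],[0.0006,0.0022,0,0],[0.0006,0.0022,0,0]]]'; python3 -m jog '[[[-0.0002,0.001,0,0],[-0.0002,0.001,0,0],[-0.0002,0.001,0,0]]]'
```

```text
clock: 11.8
ee_pos: [0.5209, -0.1954, 0.2257]
ee_rot: [0.0, 0.623, 0.782, -0.0]
force: [3.4, -0.5, -0.8]
opening: 0.0112
grasp_force: 59.7
clock: 12.1
ee_pos: [0.5207, -0.1943, 0.2256]
ee_rot: [0.0, 0.623, 0.782, 0.0]
force: [4.5, -1.3, 0.1]
opening: 0.0112
grasp_force: 59.8
```

```bash
python3 -m jog '[[[0.0004,-0.002,0,0],[0.0009,-0.004,0,0],[0.0011,-0.005,0,0],[0.0011,-0.005,0,0],[0.0011,-0.005,0,0]]]';  python3 -m jog '[[[0.0002,-0.001,0,0],[0.0002,-0.001,0,0],[0.0002,-0.001,0,0]]]'
```

```text
clock: 12.6
ee_pos: [0.5216, -0.1985, 0.2247]
ee_rot: [-0.001, 0.623, 0.782, 0.001]
force: [4.1, 3.4, -1.2]
opening: 0.0117
grasp_force: 59.7
clock: 12.9
ee_pos: [0.5218, -0.1993, 0.2246]
ee_rot: [-0.001, 0.623, 0.782, 0.001]
force: [3.5, 3.8, -1.3]
opening: 0.0112
grasp_force: 59.7
```

```bash
python3 - <<'E'
from workcell import env
from h import *
import cv2
P=[]
for n in("scene","wrist"):
    c=env.read_camera(n);np.savez(n+"4.npz",**c);f=cv2.cvtColor(c["frame"],cv2.COLOR_RGB2BGR);cv2.imwrite(f"pics/{n}4.png",f);P.append(f)
o=env.get_obs();print(o["force"],o["ft_torque"],proj("scene",(.52,-.2,.14)))
x,y=[int(round(v)) for v in proj("scene",(.52,-.2,.14))]
a=cv2.resize(P[0][y-30:y+30,x-20:x+20],(400,600),interpolation=cv2.INTER_CUBIC)
b=cv2.resize(P[1][70:250,160:280],(400,600),interpolation=cv2.INTER_CUBIC)
cv2.imwrite("pics/v4.png",np.hstack([a,b]));print(x,y)
E
```

```text
[ 4.29265205  4.07750134 -1.32771837] [ 0.91373413 -0.94680837  0.24881723] [207.40208536 209.02085763]
207 209
```

View pics/v4.png

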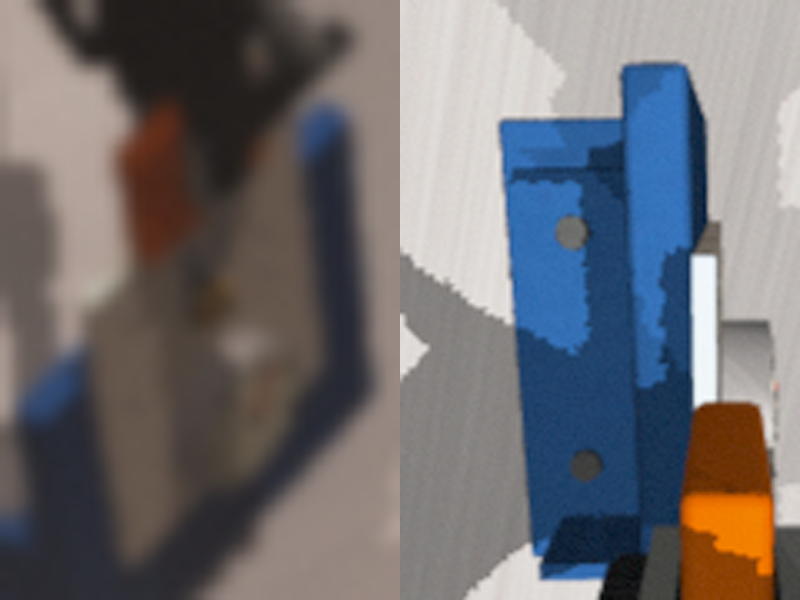

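The wrist view shows the plate back (col 692) flush with the panel front edge. The scene view shows brass through the plate at (210,300), so the head is in the hole. I'll recentre sideways, then feel downwards.

```bash
python3 -m jog '[[[-0.0004,0.002,0,0],[-0.0008,0.0037,0,0],[-0.0008,0.0037,0,0],[-0.0008,0.0037,0,0]]]';  python3 -m jog '[[[0,0,-0.001,0],[0,0,-0.002,0],[0,0,-0.003,0],[0,0,-0.004,0],[0,0,-0.004,0],[0,0,-0.004,0]]]'
```

```text
clock: 13.4
ee_pos: [0.5212, -0.1969, 0.2253]
ee_rot: [0.0, 0.623, 0.782, -0.0]
force: [5.4, -0.2, -3.3]
opening: 0.0111
grasp_force: 59.7
clock: 14.0
ee_pos: [0.5211, -0.1965, 0.2213]
ee_rot: [0.0, 0.623, 0.782, 0.0]
force: [3.4, 1.8, 0.4]
opening: 0.0115
grasp_force: 60.0
```

```bash
python3 -m jog '[[[0,0,-0.001,0],[0,0,-0.002,0],[0,0,-0.003,0],[0,0,-0.003,0],[0,0,-0.003,0]]]';  python3 -m jog '[[[0,0,-0.001,0],[0,0,-0.002,0],[0,0,-0.002,0],[0,0,-0.002,0]]]'
```

```text
clock: 14.5
ee_pos: [0.5211, -0.1965, 0.2182]
ee_rot: [0.0, 0.623, 0.782, 0.0]
force: [5.4, 1.3, 0.1]
opening: 0.0114
grasp_force: 59.9
clock: 14.9
ee_pos: [0.5211, -0.1966, 0.2163]
ee_rot: [0.0, 0.623, 0.782, 0.0]
force: [4.6, 0.7, 0.4]
opening: 0.0113
grasp_force: 60.1
```

```bash
python3 -m jog '[[[0,0,-0.001,0],[0,0,-0.002,0],[0,0,-0.002,0],[0,0,-0.002,0]]]';  python3 -m jog '[[[0,0,-0.001,0],[0,0,-0.002,0],[0,0,-0.002,0],[0,0,-0.002,0]]]'
```

```text
clock: 15.3
ee_pos: [0.5211, -0.1966, 0.2143]
ee_rot: [0.0, 0.623, 0.782, -0.0]
force: [4.4, 0.9, 0.8]
opening: 0.011
grasp_force: 60.4
clock: 15.7
ee_pos: [0.5211, -0.1966, 0.2123]
ee_rot: [0.0, 0.623, 0.782, -0.0]
force: [3.6, 1.0, 2.8]
opening: 0.0114
grasp_force: 60.5
```

```bash
python3 -m jog '[[[0,0,-0.001,0],[0,0,-0.002,0],[0,0,-0.003,0],[0,0,-0.003,0]]]';  python3 -m jog '[[[0,0,-0.001,0],[0,0,-0.002,0],[0,0,-0.003,0],[0,0,-0.003,0]]]'
```

```text
clock: 16.1
ee_pos: [0.5211, -0.1966, 0.2093]
ee_rot: [0.0, 0.623, 0.782, -0.0]
force: [3.8, 1.0, 4.1]
opening: 0.0109
grasp_force: 60.8
clock: 16.5
ee_pos: [0.5211, -0.1967, 0.2066]
ee_rot: [0.0, 0.623, 0.782, -0.0]
force: [1.9, 0.0, 6.2]
opening: 0.011
grasp_force: 61.0
```

```bash
python3 -m jog '[[[0,0,-0.001,0],[0,0,-0.002,0],[0,0,-0.003,0],[0,0,-0.003,0]]]';  python3 -m jog '[[[0,0,-0.001,0],[0,0,-0.002,0],[0,0,-0.002,0],[0,0,-0.002,0]]]'
```

```text
clock: 16.9
ee_pos: [0.5211, -0.1968, 0.2039]
ee_rot: [0.0, 0.623, 0.782, -0.0]
force: [1.7, 0.8, 7.6]
opening: 0.011
grasp_force: 61.2
clock: 17.3
ee_pos: [0.5211, -0.1968, 0.202]
ee_rot: [0.0, 0.623, 0.782, -0.0]
force: [0.7, 1.1, 8.3]
opening: 0.0111
grasp_force: 61.2
```

```bash
python3 -m jog '[[[0,0,-0.001,0],[0,0,-0.001,0],[0,0,-0.001,0]]]';  python3 -m jog '[[[0,0,-0.001,0],[0,0,-0.001,0],[0,0,-0.001,0]]]'; python3 -m jog '[[[0,0,-0.001,0],[0,0,-0.001,0],[0,0,-0.001,0]]]'
```

```text
clock: 17.6
ee_pos: [0.5211, -0.1968, 0.2011]
ee_rot: [0.0, 0.623, 0.782, -0.0]
force: [1.6, 1.9, 8.2]
opening: 0.0118
grasp_force: 61.4
clock: 17.9
ee_pos: [0.521, -0.1968, 0.1999]
ee_rot: [0.0, 0.623, 0.782, -0.0]
force: [0.8, 0.8, 7.1]
opening: 0.0113
grasp_force: 61.2
clock: 18.2
ee_pos: [0.521, -0.1969, 0.199]
ee_rot: [0.0, 0.623, 0.782, -0.0]
force: [0.5, 1.6, 8.0]
opening: 0.0114
grasp_force: 61.3
```

```bash
python3 -m jog '[[[0,0,-0.001,0],[0,0,-0.001,0],[0,0,-0.001,0]]]';  python3 -m jog '[[[0,0,-0.0005,0],[0,0,-0.001,0],[0,0,-0.001,0]]]'
```

```text
clock: 18.5
ee_pos: [0.521, -0.1969, 0.1981]
ee_rot: [0.0, 0.623, 0.782, -0.0]
force: [-0.2, 0.9, 8.0]
opening: 0.0115
grasp_force: 61.4
clock: 18.8
ee_pos: [0.5211, -0.197, 0.1977]
ee_rot: [0.0, 0.623, 0.782, -0.0]
force: [-0.2, 2.1, 11.2]
opening: 0.0113
grasp_force: 61.8
```

```bash
python3 -m jog '[[[0,0,-0.0007,0],[0,0,-0.0007,0],[0,0,-0.0007,0]]]'
```

```text
clock: 19.1
ee_pos: [0.5211, -0.197, 0.1974]
ee_rot: [0.0, 0.623, 0.782, -0.0]
force: [-2.3, 1.6, 13.0]
opening: 0.0111
grasp_force: 62.2
```

```bash
python3 -m jog '[[[0.0003,0,0.001,0],[0.0003,0,0.001,0],[0.0003,0,0.001,0]]]' - 20; python3 -m jog '[[[0,0,0,0],[0,0,0,0],[0,0,0,0],[0,0,0,0],[0,0,0,0],[0,0,0,0]]]' 0; python3 -m jog '[[[0,0,0.01,0],[0,0,0.04,0],[0,0,0.08,0],[0,0,0.12,0],[0,0,0.12,0],[0,0,0.12,0]]]' -1
python3 - <<'E'
from workcell import env
from h import *
import cv2
P=[]
for n in("scene","wrist"):
    c=env.read_camera(n);np.savez(n+"5.npz",**c);f=cv2.cvtColor(c["frame"],cv2.COLOR_RGB2BGR);cv2.imwrite(f"pics/{n}5.png",f);P.append(f)
x,y=207,209
a=cv2.resize(P[0][y-30:y+30,x-20:x+20],(400,600),interpolation=cv2.INTER_CUBIC)
b=cv2.resize(P[1][60:270,188:328],(400,600),interpolation=cv2.INTER_CUBIC)
cv2.imwrite("pics/v5.png",np.hstack([a,b]))
E
```

```text
clock: 19.4
ee_pos: [0.5211, -0.197, 0.1975]
ee_rot: [0.0, 0.623, 0.782, -0.001]
force: [0.1, 0.5, 9.4]
opening: 0.0113
grasp_force: 61.3
clock: 20.0
ee_pos: [0.5212, -0.1965, 0.1964]
ee_rot: [-0.0, 0.623, 0.782, -0.0]
force: [0.8, -0.2, -0.4]
opening: 0.0428
grasp_force: 0.0
clock: 20.6
ee_pos: [0.5219, -0.1969, 0.3185]
ee_rot: [0.002, 0.623, 0.782, 0.0]
force: [0.2, -0.5, -1.4]
opening: 0.0855
grasp_force: 0.0
```

View pics/v5.png

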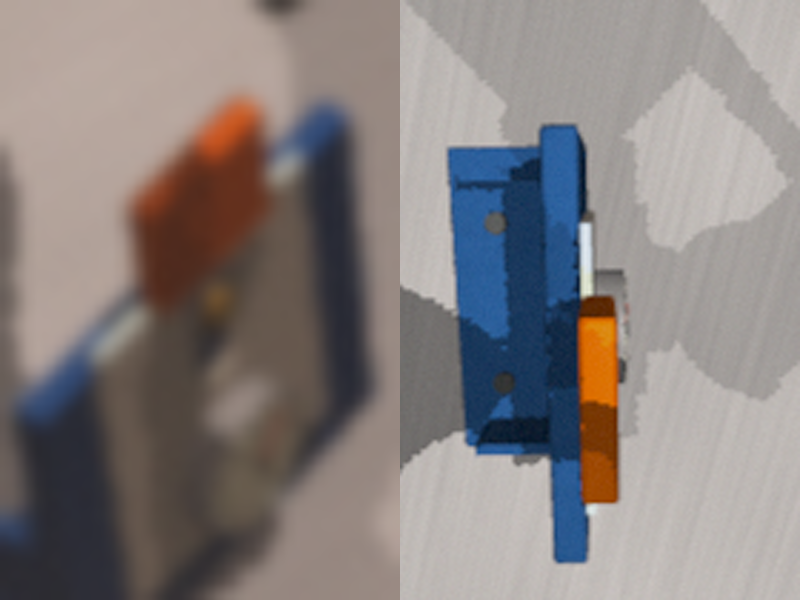

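The final view shows the plate flush and parallel to the panel. The brass head at (215,300) sits just under the orange bar, well above the hole, and the gripper is clear.

```bash
python3 -c "
from workcell import env
print(env.finish_job())"
```

```text
the job is handed in; nothing more can be done
None
```

The thermometer plate is hung on the screw, pulled down to its stop at about 13 N; the last view shows it straight and flat on the panel. I let go, moved the arm clear and handed the job in at about 21 s; no verdict came back.

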